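Make up a bundle of three cartons and band it with the foot switch

ROBOT

A 7-joint arm with a two-finger parallel gripper is mounted at the origin on the work surface. World frame = base frame: x ahead of the robot, y to its left, z up, the work surface at z = 0. Lengths are in m, angles in rad, forces in N, time in s.
With the tool pointing down it reaches from about 0.425 to 0.925 m from the base axis. Payload 6.8 kg.
Tool frame: the origin (TCP) lies on the front face of the gripper's body, between the roots of the fingers; the fingertips stand 73 mm ahead of it and the grasp point (between the pads) lies 54 mm ahead of it (env.nose_length is the distance from the TCP to the fingertips, in m); z points along the fingers, y is the line along which they close (so a half turn about z gives the same grasp; the last joint's range is limited). The gripper opens to 85 mm and grips with 20 to 120 N. Pads are 22 mm wide; open, the fingers measure 114 mm over their backs; the gripper's body (76 mm by 85 mm) begins 54 mm behind the grasp point. The pads swing forward as they close: fully open they stand 13 mm farther back than shut.
Start: joints at [1.042, 0.477, 0.022, 1.555, -0.011, 1.109, -0.083], TCP at [0.276, -0.616, 0.304] pointing down, gripper open.
Joint ranges: [-2.96, 2.96], [-0.34, 2.1], [-1.41, 1.46], [0.24, 2.44], [-1.37, 4.51], [0.17, 1.92], [-2.96, 2.96]. Speed limits (rad/s): [2.39, 2.39, 3.14, 3.14, 3.14, 3.14, 3.14].

INTERFACE

Orientations are given as a unit quaternion [w, x, y, z].
In Python, from cell import env, kin, camera, calibration, job gives the robot as it stands. The module is installed in compiled form; this text tells all that it offers. Calls block until the motion is done:
- env.reach(position, orientation): joint-space move of the TCP to a pose.
- env.movel(position, velocity=0.15, rot=None, stop_force=None): straight line of the TCP; rot=None keeps the orientation; velocity is the mean speed in m/s. With stop_force (N) it stops when the force on the tool has changed by that much, and returns True; else False.
- env.goto_joints(angles): joint-space move.
- env.grip(opening, f_grip=None): finger opening in m; f_grip is the grip in N (None keeps the last); returns when the fingers have stopped.
- env.dwell(seconds).
- kin.inverse_kinematics(position, orientation): joint angles nearest the present ones, or None.
- env.get_state(): the state.
- camera(name): name is "scene" or "top"; returns (picture, depth): 400x640x3 uint8, blue, green, red; 400x640 float32, m along the optical axis (not along the pixel's ray), 0 where there is no reading.
- calibration(name): a dict with "fx", "fy", "cx", "cy" (pixels), "k1" (the pictures are not rectified: a ray, as slopes to the right and down, at radius r is drawn at 1 + k1 r^2 times it, then the intrinsics apply), "rvec" (rotation vector, rad) and "tvec" (3), from world to camera coordinates, as OpenCV has them. Camera axes: x right, y down, z forward; pixel columns grow to the right and rows downward; lengths in m; the calibration is good to about 2 mm. A picture is of the moment at which its call begins. calibration takes no time and is no camera call.
A pose or a line that the arm cannot do raises env.PlanningError and nothing moves.
- job.job_done(): hands the job in; it is judged then, once.
The state is a dict: "time": time; "qpos": joint angles; "joint_velocities": joint speeds; "joint_torque": joint torques, N m; "tcp_pos": TCP position; "orientation": TCP orientation; "force": force on the tool from outside, world axes, zero at the start; "torque": the same for the moment, N m; "opening": finger opening in m; "gripper_force": force on a finger pad.
Only numpy, scipy, OpenCV 4.12 (cv2) and the standard library are available. Lean on these libraries where they do the work, as an engineer would, in place of code of your own. Each camera call takes 0.05 s, during which the arm holds its last target. There are 200 camera calls.

TASK

A bundle of chocolate cartons has been started in the arch of the banding machine: lay two more from the granite slab flat and squarely on top of the one that lies there, without shifting it, so that exactly three are stacked through the arch, and leave the last carton on the slab where it is. Then press the pedal of the foot switch with the fingers, right down to its stop, firmly but without stamping on it or knocking the guard, hold it there for at least one full second so that the machine runs its cycle, and let the pedal come all the way up again. Do not disturb the other things on the bench.

Things in the scene. Friction and masses are not known exactly. Their poses are not given: they have to be found in the camera images.
- bander: Banding machine, fixed: white housing 260 (x) x 250 (y) x 150 mm high, flat deck on top; origin centre of underside, front (panel) at its -x. Across the deck at x = 0 stands a blue arch, 46 mm deep (x), outside 214 mm wide and 135 mm above the deck, opening 170 mm wide (y), 110 mm high; goods lie along x through it. Supply roll at the back to x = 190, z = 147 mm.
- arch (a point): Point on the deck of the banding machine in the middle of the arch (x = 0, y = 0, 150 mm above the bench); axes as the machine.
- carton_a: Carton lying flat on the deck, through the arch: stiff, dark brown with a gold and white sleeve round its middle, 130 (x) x 50 (y) x 26 mm (z), 0.09 to 0.15 kg; origin centre of its underside. It reaches about 42 mm out of the arch at either side; a gripper held upright at its end meets the arch, one leaning back from the arch by 25 to 35 degrees does not.
- carton_b: Carton like carton_a, lying flat on the slab (130 x 50 x 26 mm, x long, origin centre of underside). The three on the slab are alike and lie side by side, 30 to 45 mm between them; any two may be used.
- carton_c: Carton like carton_b, on the slab.
- carton_d: Carton like carton_b, on the slab.
- slab: Speckled grey granite slab, fixed, 280 (x) x 250 (y) x 30 mm; origin at the centre of its underside. It lies to one side of the machine, the foot switch to the other; which side is which varies.
- footswitch: Guarded foot switch screwed to the bench: grey base 220 (x) x 150 (y) x 12 mm, origin centre of underside, front at its -x. Flat yellow guard roof over the pedal, x -76 to +100 mm, 150 mm wide, 112 to 118 mm up; sides closed behind x = 0, 33 mm high ahead of it. From straight above the gripper's body meets the roof: go in from the front, also a little obliquely, tool tilted 30 to 45 degrees.
- guard_lip (a point): Middle of the lower front edge of the guard roof (x = -76, z = 112 mm on the foot switch); axes as the foot switch.
- pedal_pad (a point): Point on the pedal's top face where it is best pressed: on its centre line, 132 mm in front of the hinge axis; moves with the pedal. At rest 52 mm above the bench, just below the guard's front edge; at the stop 26 mm above the bench. The pedal's red front edge reaches 14 mm farther. Axes as the foot switch at rest (x to the back, z up).
- pedal (a joint): Pedal angle, rad: 0 at rest (up), 0.20 at its fixed stop. Dark ribbed pedal 146 mm long, 100 wide, 8 thick, red front edge, hinged at the back (axis along y at x = 55, z = 26 mm of the foot switch); the front goes down. At rest it rises to the front by 0.17 rad. Spring force at pedal_pad about 4 N at first, 10 N at the stop; returns by itself.
- knife: Bystander: palette knife with a blue handle, 250 x 34 x 20 mm, loose on the far end of the slab; origin at the middle of its length.
- mould: Bystander: clear chocolate mould 135 x 275 x 24 mm, loose on the bench in front of the foot switch; origin centre of underside, long along y.
Not all that is in view belongs to the job. Leave any purple or turquoise look-alike of the carton_d alone.

How it is judged:
On the way, in this order (a step that is already met when the one before it is completed fails the run):
1. two cartons from the slab lie flat and square on the first one in the arch, let go (distance of carton_a from where it was at the start of the episode below 0.015 m and angle between carton_a's own z axis and vertical below 0.08 rad and ((horizontal distance between each of carton_c, carton_d and carton_a below 0.012 m and angle between the x axis of each of carton_c, carton_d and the x axis of carton_a, either way round below 0.12 rad and angle between each of carton_c, carton_d's own z axis and vertical below 0.08 rad and z of carton_c in the frame of arch between 0.02 and 0.06 m and z of carton_d in the frame of arch between 0.02 and 0.06 m and distance of carton_b from where it was at the start of the episode below 0.03 m) or (horizontal distance between each of carton_b, carton_d and carton_a below 0.012 m and angle between the x axis of each of carton_b, carton_d and the x axis of carton_a, either way round below 0.12 rad and angle between each of carton_b, carton_d's own z axis and vertical below 0.08 rad and z of carton_b in the frame of arch between 0.02 and 0.06 m and z of carton_d in the frame of arch between 0.02 and 0.06 m and distance of carton_c from where it was at the start of the episode below 0.03 m) or (horizontal distance between each of carton_b, carton_c and carton_a below 0.012 m and angle between the x axis of each of carton_b, carton_c and the x axis of carton_a, either way round below 0.12 rad and angle between each of carton_b, carton_c's own z axis and vertical below 0.08 rad and z of carton_b in the frame of arch between 0.02 and 0.06 m and z of carton_c in the frame of arch between 0.02 and 0.06 m and distance of carton_d from where it was at the start of the episode below 0.03 m)) and linear speed of each of carton_a, carton_b, carton_c, carton_d below 0.02 m/s and contact force between the fingers and carton_b below 0.2 N and contact force between the fingers and carton_c below 0.2 N and contact force between the fingers and carton_d below 0.2 N), for 0.2 s.
2. the pedal is held at its stop by the fingers for one second with the bundle in place (distance of carton_a from where it was at the start of the episode below 0.015 m and angle between carton_a's own z axis and vertical below 0.08 rad and ((horizontal distance between each of carton_c, carton_d and carton_a below 0.012 m and angle between the x axis of each of carton_c, carton_d and the x axis of carton_a, either way round below 0.12 rad and angle between each of carton_c, carton_d's own z axis and vertical below 0.08 rad and z of carton_c in the frame of arch between 0.02 and 0.06 m and z of carton_d in the frame of arch between 0.02 and 0.06 m and distance of carton_b from where it was at the start of the episode below 0.03 m) or (horizontal distance between each of carton_b, carton_d and carton_a below 0.012 m and angle between the x axis of each of carton_b, carton_d and the x axis of carton_a, either way round below 0.12 rad and angle between each of carton_b, carton_d's own z axis and vertical below 0.08 rad and z of carton_b in the frame of arch between 0.02 and 0.06 m and z of carton_d in the frame of arch between 0.02 and 0.06 m and distance of carton_c from where it was at the start of the episode below 0.03 m) or (horizontal distance between each of carton_b, carton_c and carton_a below 0.012 m and angle between the x axis of each of carton_b, carton_c and the x axis of carton_a, either way round below 0.12 rad and angle between each of carton_b, carton_c's own z axis and vertical below 0.08 rad and z of carton_b in the frame of arch between 0.02 and 0.06 m and z of carton_c in the frame of arch between 0.02 and 0.06 m and distance of carton_d from where it was at the start of the episode below 0.03 m)) and value of joint pedal above 0.19 rad and contact force between the fingers and footswitch above 2 N), for 1 s.
At the end, for the whole second after the job is handed in: Exactly three cartons stacked through the arch, at rest: carton_a within 15 mm of where it lay, two from the slab flat on top, each centred within 12 mm of carton_a and within 0.12 rad of its direction; the last one on the slab within 30 mm of where it lay; pedal back up (below 0.02 rad) (distance of carton_a from where it was at the start of the episode below 0.015 m and angle between carton_a's own z axis and vertical below 0.08 rad and ((horizontal distance between each of carton_c, carton_d and carton_a below 0.012 m and angle between the x axis of each of carton_c, carton_d and the x axis of carton_a, either way round below 0.12 rad and angle between each of carton_c, carton_d's own z axis and vertical below 0.08 rad and z of carton_c in the frame of arch between 0.02 and 0.06 m and z of carton_d in the frame of arch between 0.02 and 0.06 m and distance of carton_b from where it was at the start of the episode below 0.03 m) or (horizontal distance between each of carton_b, carton_d and carton_a below 0.012 m and angle between the x axis of each of carton_b, carton_d and the x axis of carton_a, either way round below 0.12 rad and angle between each of carton_b, carton_d's own z axis and vertical below 0.08 rad and z of carton_b in the frame of arch between 0.02 and 0.06 m and z of carton_d in the frame of arch between 0.02 and 0.06 m and distance of carton_c from where it was at the start of the episode below 0.03 m) or (horizontal distance between each of carton_b, carton_c and carton_a below 0.012 m and angle between the x axis of each of carton_b, carton_c and the x axis of carton_a, either way round below 0.12 rad and angle between each of carton_b, carton_c's own z axis and vertical below 0.08 rad and z of carton_b in the frame of arch between 0.02 and 0.06 m and z of carton_c in the frame of arch between 0.02 and 0.06 m and distance of carton_d from where it was at the start of the episode below 0.03 m)) and value of joint pedal below 0.02 rad and linear speed of each of carton_a, carton_b, carton_c, carton_d below 0.02 m/s); the robot touches nothing.
It fails at once if the foot switch (pedal or guard) is pushed with more than 45 N (contact force between any of the fingers, the arm and footswitch above 45 N).
It fails at once if a bystander (knife, mould) is moved more than 30 mm (distance of any of knife, mould from where it was at the start of the episode above 0.03 m).
It also fails if it takes over 72 s, if anything falls off the work surface, if the arm or the gripper's body presses on something with over 40 N, if the wrist force passes 120 N, or if a joint passes its speed limit or range.

## Working session

There is one attempt and no reset: what is moved stays moved. The work goes in short steps, each a Python script; the robot and the scene stay as the last script left them, time stands still between calls to the robot, and variables do not carry over. Pictures are saved under pics/ and viewed, at most 10 in all, crops included, and the job is handed in when it is done.

```bash
mkdir -p pics; cat > h.py <<'E'
import numpy as np, cv2
from cell import env, kin, camera, calibration, job
from scipy.spatial.transform import Rotation as R
def cal(n):
    c=calibration(n); return c,cv2.Rodrigues(np.array(c["rvec"],float))[0],np.array(c["tvec"],float).ravel()
def cloud(n,depth):
    c,Rm,t=cal(n); K=np.array([[c["fx"],0,c["cx"]],[0,c["fy"],c["cy"]],[0,0,1.]])
    v,u=np.mgrid[0:400,0:640]
    p=cv2.undistortPoints(np.stack([u,v],-1).reshape(-1,1,2).astype(float),K,np.array([c["k1"],0,0,0,0.])).reshape(400,640,2)
    P=np.dstack([p,np.ones((400,640))])*depth[...,None]
    W=(P-t)@Rm
    W[depth==0]=np.nan
    return W
def quat(Rm):
    q=R.from_matrix(Rm).as_quat(); return [q[3],q[0],q[1],q[2]]
E
python3 - <<'E'
from h import *
for n in("scene","top"):
    p,d=camera(n); cv2.imwrite(f"pics/{n}0.png",p); np.save(f"pics/{n}0.npy",cloud(n,d)); 
    c,Rm,t=cal(n); print(n,c["fx"],-Rm.T@t,Rm[2],(d>0).mean())
s=env.get_state(); print(s["tcp_pos"],s["orientation"],s["force"],env.nose_length)
E
```

```text
scene 450.0532042359981 [1.44715715 0.09911501 0.75350673] [-0.83246689 -0.06951723 -0.5496965 ] 0.996046875
top 402.58480770539325 [0.30595421 0.02294108 1.14403708] [ 0.14085951 -0.02232028 -0.98977796] 0.9960703125
[ 0.27558358 -0.61574589  0.3030251 ] [-7.76208119e-04  9.77939784e-01  2.08885457e-01 -2.07174149e-04] [-0.10610053  0.11380215  0.62180803] 0.0726
```

View pics/scene0.png

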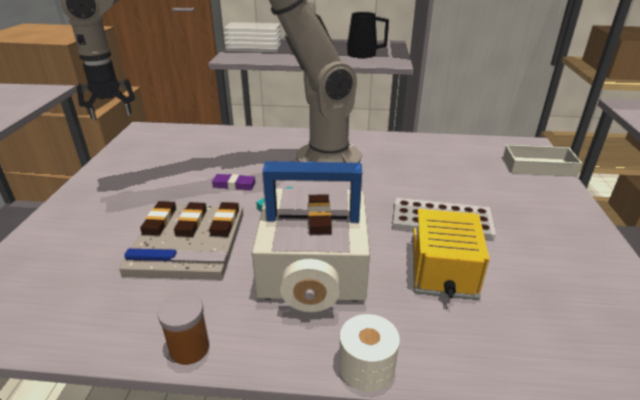

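View pics/top0.png

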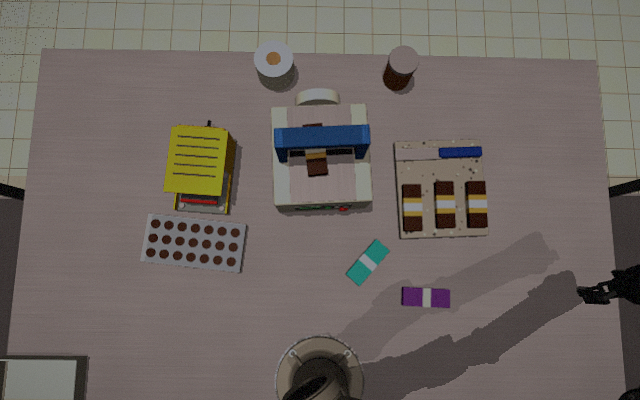

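The top view has +x up and +y left. The slab with its three cartons (412,207), (445,205) and (477,204) is on the right, and the machine with carton_a (316,160) is in the middle. The foot switch (200,165) is on the left, with the mould (193,243) in front of it.

```bash
cat > m.py <<'E'
from h import *
def rect(P,m,name):
    # largest component
    n,l,st,_=cv2.connectedComponentsWithStats(m.astype(np.uint8),connectivity=4)
    for i in range(1,n):
        if st[i,4]<40: continue
        q=P[l==i]; (c,s,a)=cv2.minAreaRect((q[:,:2]*1000).astype(np.float32))
        print(name,st[i].tolist(),"c",np.round(c,1),"size",np.round(s,1),"ang",round(a,2),"z",np.round(np.median(q[:,2])*1000,1))
def box(x0,x1,y0,y1):
    m=np.zeros((400,640),bool); m[y0:y1,x0:x1]=1; return m
if __name__=="__main__":
    T=np.load("pics/top0.npy"); S=np.load("pics/scene0.npy"); np.seterr(all="ignore")
    b=lambda P,lo,hi:(P[...,2]>lo)&(P[...,2]<hi)
    rect(T,b(T,.046,.066)&box(395,495,165,250),"carton")
    rect(T,b(T,.020,.040)&box(390,495,130,245),"slab")
    rect(T,b(T,.166,.186)&box(295,340,100,190),"A")
    rect(S,b(S,.168,.186)&box(295,345,190,240),"A scene")
    rect(S,b(S,.046,.066)&box(120,245,195,245),"carton scene")
    rect(T,b(T,.140,.158)&box(265,380,95,215),"deck")
    rect(T,b(T,.270,.300)&box(265,380,95,215),"archtop")
    rect(S,b(S,.270,.300)&box(255,370,150,230),"archtop S")
    rect(T,b(T,.108,.126)&box(155,245,115,220),"roof")
    rect(S,b(S,.108,.126)&box(405,495,200,290),"roof S")
    rect(T,b(T,.015,.035)&box(130,250,205,280),"mould")
    rect(T,b(T,.045,.062)&box(165,240,180,220),"pedal")
    im=cv2.imread("pics/top0.png")
    a=cv2.resize(im[190:220,160:245],None,fx=8,fy=8,interpolation=2)[:, :]
    c=cv2.resize(im[110:190,270:375],None,fx=6,fy=6,interpolation=2)
    out=np.zeros((a.shape[0]+c.shape[0]-120,max(a.shape[1],c.shape[1]),3),np.uint8)
    c=c[:480-0]; out=np.zeros((240+c.shape[0]-120,700,3),np.uint8); out[:a.shape[0],:a.shape[1]]=a
    out[a.shape[0]:,:c.shape[1]]=c[:out.shape[0]-a.shape[0]]
    cv2.imwrite("pics/crop1.png",out)
E
python3 m.py
```

```text
carton [466, 181, 22, 47, 918] c [ 481.1 -429. ] size [130.2  53. ] ang 0.41 z 57.8
carton [435, 182, 21, 47, 852] c [ 478.3 -340.6] size [130.   49.2] ang 0.96 z 57.8
carton [402, 184, 21, 48, 909] c [ 469.6 -250.6] size [130.7  52.9] ang 0.97 z 57.8
slab [394, 139, 95, 100, 4727] c [ 530.5 -338.7] size [280.9 250.2] ang 2.88 z 31.8
A [303, 123, 20, 4, 58] c [656.5  27.3] size [10.  47.5] ang 1.77 z 177.4
A [305, 149, 23, 28, 534] c [562.4  16.2] size [65.6 50.4] ang 7.45 z 177.8
A scene [308, 194, 24, 36, 758] c [598.5  21.5] size [132.7  50.2] ang 6.75 z 176.4
carton scene [140, 201, 36, 31, 623] c [ 485.9 -428.7] size [133.7  54.1] ang 0.51 z 55.8
carton scene [174, 202, 32, 32, 599] c [ 482.  -338.8] size [136.7  52. ] ang 1.97 z 55.8
carton scene [208, 202, 31, 31, 609] c [ 473.3 -249.9] size [134.5  52.2] ang 1.03 z 56.0
deck [306, 95, 26, 7, 133] c [742.8  12.6] size [16.4 65.6] ang 0.8 z 145.9
deck [271, 104, 102, 103, 6631] c [591.2   4.8] size [259.7 250.6] ang 3.53 z 152.0
archtop [274, 125, 97, 25, 2088] c [591.5   5.3] size [ 47.6 213.9] ang 3.41 z 286.2
archtop S [262, 161, 100, 18, 1555] c [596.    5.8] size [ 52.4 213.5] ang 2.55 z 284.5
roof [163, 125, 66, 72, 3972] c [579.  329.9] size [151.8 185.1] ang 85.93 z 119.3
roof S [418, 209, 72, 55, 3270] c [582.9 330.7] size [151.1 188.4] ang 86.61 z 118.0
mould [173, 205, 12, 6, 43] c [465.7 398.2] size [14.5 26.2] ang 0.59 z 19.6
mould [140, 214, 107, 59, 4855] c [367.2 353.4] size [277.7 135.1] ang 84.13 z 25.6
pedal [180, 194, 39, 11, 330] c [485.4 335.3] size [100.8  24.1] ang 86.62 z 53.9
```

View pics/crop1.png

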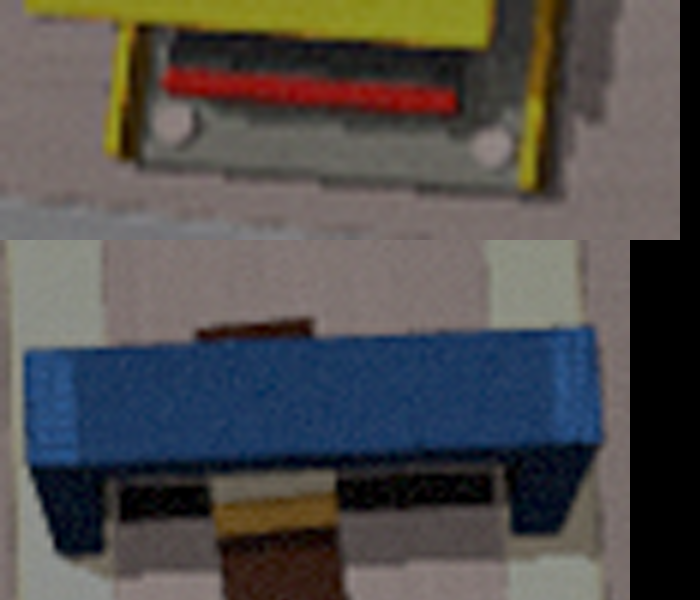

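The crop shows the pedal's red edge running from (165,80) to (455,100), just in front of the yellow roof. Carton_a comes out of the arch at the front and stands turned a few degrees from the machine. Next I check reach for all the poses.

```bash
cat >> h.py <<'E'
GP=0.054
A=(np.array([.5964,.0208]),np.radians(6.9))
CR=(np.array([.4835,-.4289]),np.radians(.5))
CM=(np.array([.4801,-.3397]),np.radians(1.4))
CL=(np.array([.4715,-.2503]),np.radians(1.0))
def ori(yaw,tilt,flip=1):
    c,s=np.cos(yaw),np.sin(yaw); st,ct=np.sin(tilt),np.cos(tilt)
    z=np.array([st*c,st*s,-ct]); y=flip*np.array([s,-c,0]); x=np.cross(y,z)
    return np.column_stack([x,y,z])
TILT=np.radians(30); BACK=.049; UP=.022
def tcp(car,zbot,dx=0,dz=0,tilt=TILT):
    """TCP for gripping a carton (centre xy, yaw) near its -x end, underside at zbot"""
    p,yaw=car; Rm=ori(yaw,tilt)
    d=np.array([np.cos(yaw),np.sin(yaw)])
    g=np.r_[p+d*(dx-BACK),zbot+UP+dz]
    return g-Rm[:,2]*GP, quat(Rm)
E
python3 - <<'E'
from h import *
def t(n,p,q):
    j=kin.inverse_kinematics(p,q); print(n,np.round(p,3),None if j is None else np.round(j,2))
for T in(25,30,35):
    a=np.radians(T); print(T)
    for n,c in(("R",CR),("M",CM),("L",CL)):
        t(n,*tcp(c,.03,tilt=a)); t(n+"up",*tcp(c,.03,dz=.2,tilt=a))
    t("Aout2",*tcp(A,.176,dx=-.11,dz=.015,tilt=a)); t("Aout3",*tcp(A,.202,dx=-.11,dz=.015,tilt=a)); t("A2",*tcp(A,.176,tilt=a)); t("A3",*tcp(A,.202,tilt=a))
for T in(35,40,45):
  for yaw in(-4,5,15,25):
    Rm=ori(np.radians(yaw),np.radians(T)); tip=np.array([.484,.335,.026]); 
    for dz in(0,.04): t(f"ped{T} {yaw}",tip+[0,0,dz]-Rm[:,2]*.073,quat(Rm))
E
```

```text
25
R [ 0.412 -0.43   0.101] [ 1.1   0.59 -0.33  2.04 -0.54  0.28 -0.21]
Rup [ 0.412 -0.43   0.301] [ 0.95  0.27 -0.14  1.93 -0.45  0.69 -0.42]
M [ 0.408 -0.341  0.101] [ 0.86  0.5  -0.18  2.21 -1.1   0.23  0.23]
Mup [ 0.408 -0.341  0.301] [ 0.87  0.16 -0.17  2.08 -0.45  0.63 -0.51]
L [ 0.4   -0.252  0.101] [ 1.52  0.78 -1.19  2.32  1.5   0.46 -2.34]
Lup [ 0.4   -0.252  0.301] [ 0.78  0.04 -0.23  2.21 -0.43  0.56 -0.68]
Aout2 [ 0.416 -0.001  0.262] [ 0.64 -0.01 -0.76  2.37 -0.02  0.34 -1.56]
Aout3 [ 0.416 -0.001  0.288] [ 0.67 -0.07 -0.77  2.34 -0.14  0.42 -1.44]
A2 [0.525 0.012 0.247] [ 0.34  0.21 -0.54  2.19  0.36  0.36 -1.93]
A3 [0.525 0.012 0.273] [ 0.39  0.17 -0.58  2.16  0.28  0.41 -1.85]
30
R [ 0.408 -0.43   0.099] [ 1.25  0.62 -0.47  2.07 -0.7   0.22  0.  ]
Rup [ 0.408 -0.43   0.299] [ 1.03  0.27 -0.19  1.97 -0.59  0.65 -0.27]
M [ 0.404 -0.342  0.099] [ 1.57  0.77 -1.02  2.21  1.28  0.26 -1.93]
Mup [ 0.404 -0.342  0.299] [ 0.95  0.15 -0.22  2.12 -0.62  0.57 -0.33]
L [ 0.396 -0.252  0.099] [ 1.55  0.79 -1.16  2.36  1.76  0.38 -2.54]
Lup [ 0.396 -0.252  0.299] [ 0.84  0.03 -0.25
[... 1937 characters left out ...]
] [-0.36  0.64 -0.58  2.36  2.29  0.71  2.2 ]
ped40 25 [0.441 0.315 0.122] [-0.53  0.49 -0.38  2.37  2.27  0.55  2.14]
ped45 -4 [0.433 0.339 0.078] [-0.94  0.65 -0.18  2.27  1.76  0.82  1.92]
ped45 -4 [0.433 0.339 0.118] [-0.94  0.56 -0.18  2.27  1.66  0.8   2.04]
ped45 5 [0.433 0.331 0.078] [-0.89  0.64 -0.18  2.33  1.99  0.79  1.87]
ped45 5 [0.433 0.331 0.118] [-0.89  0.54 -0.18  2.33  1.89  0.74  1.99]
ped45 15 [0.434 0.322 0.078] [-0.47  0.69 -0.59  2.36  2.17  0.94  2.06]
ped45 15 [0.434 0.322 0.118] [-0.65  0.54 -0.38  2.38  2.12  0.77  2.03]
ped45 25 [0.437 0.313 0.078] [-0.21  0.76 -0.79  2.39  2.34  0.95  2.24]
ped45 25 [0.437 0.313 0.118] [-0.38  0.57 -0.58  2.4   2.32  0.76  2.13]
```

```bash
sed -i 's/^TILT=.*/TILT=np.radians(28); BACK=.049; UP=.025/' h.py
cat >> h.py <<'E'
def pick(c):
    env.grip(.068); p,q=tcp(c,.03,dz=.10); env.reach(p,q)
    hit=env.movel(tcp(c,.03)[0],.1,stop_force=8)
    print("low",hit,env.get_state()["tcp_pos"]-tcp(c,.03)[0])
    env.grip(.03,60); s=env.get_state(); print("grip",s["opening"],s["gripper_force"],s["time"])
    env.movel(tcp(c,.03,dz=.21)[0],.15)
    s=env.get_state(); print("up",s["opening"],s["force"],s["time"])
E
python3 - <<'E'
from h import *
pick(CR)
p,q=tcp(A,.176,dx=-.115,dz=.03)
try:
    env.movel(p,.2,rot=q); print("at Aout")
except env.PlanningError as e: print("PE",e)
s=env.get_state(); print(np.round(s["tcp_pos"]-p,4),np.round(s["qpos"],2),s["time"],s["opening"])
for n in("scene","top"):
    im,d=camera(n); cv2.imwrite(f"pics/{n}1.png",im); np.save(f"pics/{n}1.npy",cloud(n,d))
im=cv2.imread("pics/scene1.png"); im2=cv2.imread("pics/top1.png")
cv2.imwrite("pics/v1.png",np.hstack([cv2.resize(im[100:300,230:430],None,fx=2,fy=2),cv2.resize(im2[90:290,220:420],None,fx=2,fy=2)]))
E
```

```text
low False [ 0.00030306 -0.00031617  0.00060548]
grip 0.048857923147606265 62.486196756362915 2.9
up 0.04871613543680906 [-0.63349217 -0.63210557 -2.23554933] 4.45
at Aout
[-0.0002 -0.0003 -0.0001] [ 0.66 -0.09 -0.75  2.4  -0.21  0.33 -1.37] 6.7417 0.04854307981996665
```

View pics/v1.png

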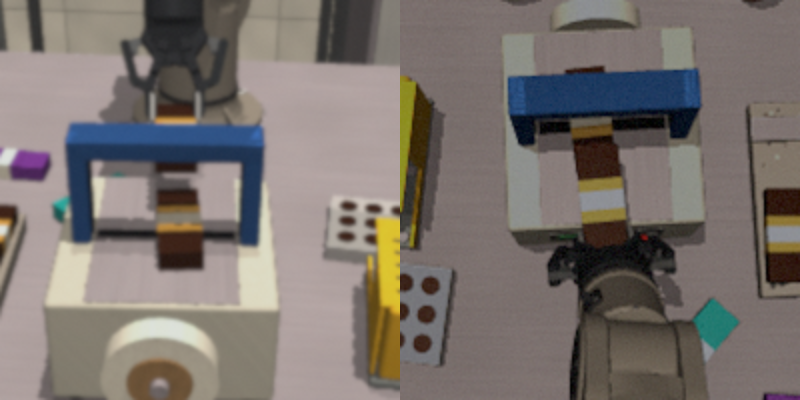

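The carton is held in front of the arch, in line with carton_a. In the right half it runs from about (600,135) to (605,245). I check its pitch and far end, then insert it.

```bash
cat >> h.py <<'E'
def held(P,zb,dx,m):
    np.seterr(all="ignore")
    d=np.array([np.cos(A[1]),np.sin(A[1])]); n=np.array([-d[1],d[0]])
    k=m&np.isfinite(P[...,0]); Q=P[k]; r=Q[:,:2]-A[0]; u=r@d-dx; v=r@n
    f=(abs(u)<.09)&(abs(v)<.022)&(abs(Q[:,2]-zb-.026)<.012)
    g=f&(u>-.02)
    print("slope",np.polyfit(u[g&(u<.06)],Q[g&(u<.06),2],1)[0],"z",np.median(Q[g,2])-.026-zb,"far end u-65mm",np.percentile(u[f],99)*1e3-65,"n",f.sum())
    f2=(u>-.02)&(u<.06)&(abs(Q[:,2]-zb-.026)<.012)&(abs(v)<.04)
    a,b=np.polyfit(u[f2],v[f2],1); print("yaw err",a,"v",(v[f2].max()+v[f2].min())/2)
E
python3 - <<'E'
from h import *
m=np.ones((400,640),bool)
for n in("top","scene"):
    held(np.load(f"pics/{n}1.npy"),.206,-.115,m)
E
```

```text
slope -0.00842939228436673 z 0.0006939659146238952 far end u-65mm -3.992211565204286 n 954
yaw err -0.011871587261931667 v -0.0011744623983637945
slope 0.13723994829255504 z -0.0005537758798916104 far end u-65mm 1.8271315387626004 n 177
yaw err -0.026656444661535068 v -0.00018633137483191342
```

```bash
cat >> h.py <<'E'
def place(zb,h=.012):
    env.movel(tcp(A,zb,dx=-.115,dz=h)[0],.1)
    env.movel(tcp(A,zb,dz=h)[0],.1)
    f0=env.get_state()["force"]
    hit=env.movel(tcp(A,zb,dz=-.004)[0],.025,stop_force=3)
    s=env.get_state(); print("down",hit,np.round(s["tcp_pos"]-tcp(A,zb)[0],4),s["force"]-f0)
    env.grip(.064); env.dwell(.2)
    env.movel(tcp(A,zb,dx=-.035,dz=.045)[0],.12)
    env.movel(tcp(A,zb,dx=-.115,dz=.1)[0],.2)
    print(env.get_state()["time"])
E
python3 - <<'E'
from h import *
place(.176)
for n in("scene","top"):
    im,d=camera(n); cv2.imwrite(f"pics/{n}2.png",im); np.save(f"pics/{n}2.npy",cloud(n,d))
m=np.ones((400,640),bool)
held(np.load("pics/top2.npy"),.176,0,m); held(np.load("pics/scene2.npy"),.176,0,m)
im=cv2.imread("pics/scene2.png"); im2=cv2.imread("pics/top2.png")
cv2.imwrite("pics/v2.png",np.hstack([cv2.resize(im[150:250,260:380],None,fx=3,fy=4),cv2.resize(im2[90:190,260:380],None,fx=3,fy=4)]))
E
```

```text
down True [ 0.0002 -0.0001  0.001 ] [0.72883554 0.40205796 3.63234957]
10.8167
slope -0.004657091650890766 z 0.0020034977239656027 far end u-65mm -3.678062855493259 n 562
yaw err -0.03615718141555469 v -0.0015348610450184267
slope -0.009566778100022726 z 0.0003207657233319783 far end u-65mm 2.2367170404769325 n 702
yaw err -0.005636227717080687 v 1.7175456927517874e-05
```

View pics/v2.png

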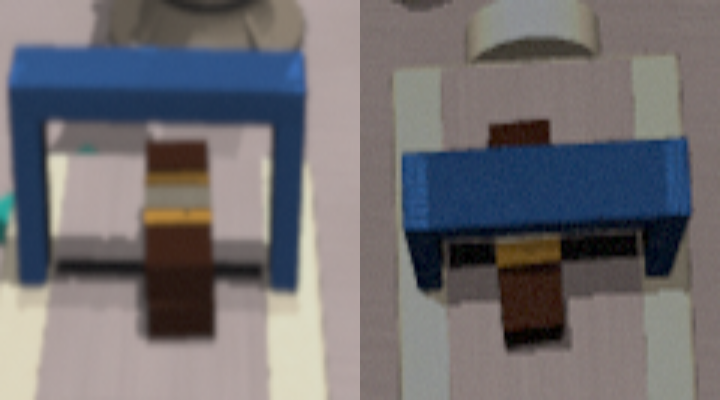

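The second carton lies square and flat on carton_a, reaching out of both sides of the arch. I do the same with the middle carton.

```bash
python3 - <<'E'
from h import *
env.reach(*tcp(CM,.03,dz=.22))
pick(CM)
p,q=tcp(A,.202,dx=-.115,dz=.03)
env.movel(p,.2,rot=q)
m=np.ones((400,640),bool)
for n in("top","scene"): held(cloud(n,camera(n)[1]),.232,-.115,m)
print(env.get_state()["opening"],env.get_state()["time"])
E
```

```text
low False [ 0.00039859 -0.00035601  0.00072948]
grip 0.048311048191439054 61.42031192779541 14.425
up 0.04878088473600495 [-0.32372699  0.10133073 -1.62106209] 15.975
slope -0.012057199968025985 z 0.0005992950694696519 far end u-65mm 20.576611515636188 n 1022
yaw err -0.016260438937251646 v -0.0014299520053799638
slope -0.0010844343366580506 z -0.0005133851815858348 far end u-65mm -29.010911571118264 n 342
yaw err -0.00504203635397953 v -0.0003464896954291901
0.049110863997726004 17.925
```

Pitch and yaw are good. The far-end reading caught the arch's front face, so I ignore it, as the grasp offset is the same as before.

```bash
python3 - <<'E'
from h import *
place(.202)
m=np.ones((400,640),bool)
for n in("scene","top"):
    im,d=camera(n); cv2.imwrite(f"pics/{n}3.png",im); np.save(f"pics/{n}3.npy",cloud(n,d))
    held(np.load(f"pics/{n}3.npy"),.202,0,m)
im=cv2.imread("pics/scene3.png"); im2=cv2.imread("pics/top3.png")
cv2.imwrite("pics/v3.png",np.hstack([cv2.resize(im[150:250,260:380],None,fx=3,fy=4),cv2.resize(im2[90:190,260:380],None,fx=3,fy=4)]))
E
```

```text
down True [ 0.0001 -0.0001  0.001 ] [0.78431901 0.08192436 4.15637777]
21.7917
slope -0.009953099959995644 z 0.00024167452158660452 far end u-65mm 3.1513390378097625 n 597
yaw err -0.014577839093299745 v -0.0010764382339476797
slope -0.007435320257073501 z 0.001597195456582573 far end u-65mm -2.8792976912940063 n 604
yaw err -0.08939991871234171 v -0.0019078013017119685
```

View pics/v3.png

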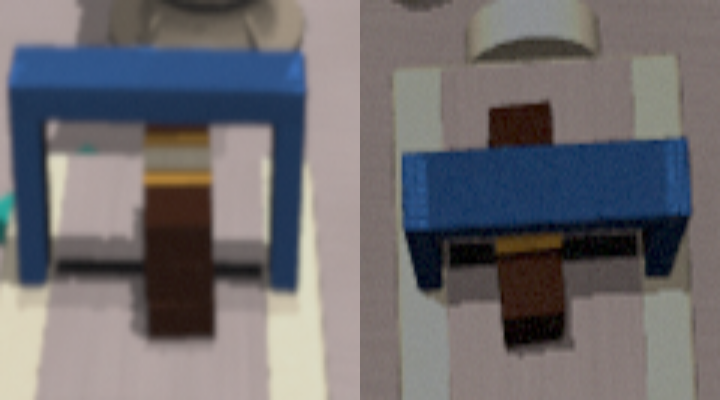

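The stack of three is square in the arch. Now I plan the pedal approach, trying both finger orientations and a few tilts.

```bash
cat >> h.py <<'E'
def ptcp(x,y,z,flip,T=45,yaw=-3.7):
    Rm=ori(np.radians(yaw),np.radians(T),flip); return np.array([x,y,z])-Rm[:,2]*.073, quat(Rm)
E
python3 - <<'E'
from h import *
print(np.round(env.get_state()["qpos"],2))
for fl in(1,-1):
  for T,yaw in((42,-3.7),(45,-3.7),(42,10)):
    for w in((.435,.340,.22),(.435,.34,.075),(.491,.336,.072),(.491,.336,.03)):
        p,q=ptcp(*w,fl,T,yaw); j=kin.inverse_kinematics(p,q); print(fl,T,yaw,w,np.round(p,3),None if j is None else np.round(j,2))
E
```

```text
[ 0.44 -0.24 -0.48  2.27 -0.24  0.61 -1.34]
1 42 -3.7 (0.435, 0.34, 0.22) [0.386 0.343 0.274] [-0.16  0.41 -1.18  2.18  1.32  1.15  2.53]
1 42 -3.7 (0.435, 0.34, 0.075) [0.386 0.343 0.129] [-1.69  0.6   0.65  2.35  1.48  0.34  2.03]
1 42 -3.7 (0.491, 0.336, 0.072) [0.442 0.339 0.126] [-1.55  0.63  0.63  2.29  1.61  0.3   2.01]
1 42 -3.7 (0.491, 0.336, 0.03) [0.442 0.339 0.084] [-1.53  0.73  0.6   2.29  1.87  0.3   1.68]
1 45 -3.7 (0.435, 0.34, 0.22) [0.383 0.343 0.272] [-0.19  0.43 -1.18  2.21  1.38  1.2   2.46]
1 45 -3.7 (0.435, 0.34, 0.075) [0.383 0.343 0.127] [-1.86  0.73  0.84  2.37  1.63  0.23  1.81]
1 45 -3.7 (0.491, 0.336, 0.072) [0.439 0.339 0.124] [-1.69  0.73  0.78  2.31  1.81  0.24  1.73]
1 45 -3.7 (0.491, 0.336, 0.03) [0.439 0.339 0.082] [-1.56  0.77  0.6   2.3   1.94  0.35  1.58]
1 42 10 (0.435, 0.34, 0.22) [0.387 0.332 0.274] [-0.04  0.31 -1.18  2.27  1.41  0.88  2.69]
1 42 10 (0.435, 0.34, 0.075) [0.387 0.332 0.129] [-1.46  0.5   0.41  2.43  2.05  0.44  1.75]
1 42 10 (0.491, 0.336, 0.072) [0.443 0.328 0.126] [-1.48  0.6   0.62  2.37  2.44  0.31  1.44]
1 42 10 (0.491, 0
[... 519 characters left out ...]
0.34 -0.97  2.21  1.33  1.09 -0.66]
-1 45 -3.7 (0.435, 0.34, 0.075) [0.383 0.343 0.127] [-1.22  0.52  0.02  2.33  1.57  0.73 -1.15]
-1 45 -3.7 (0.491, 0.336, 0.072) [0.439 0.339 0.124] [-0.29  0.77 -0.97  2.22  1.76  1.26 -0.92]
-1 45 -3.7 (0.491, 0.336, 0.03) [0.439 0.339 0.082] [-0.37  0.83 -0.86  2.22  1.82  1.25 -1.01]
-1 42 10 (0.435, 0.34, 0.22) [0.387 0.332 0.274] [-0.94  0.13 -0.18  2.31  1.27  0.62 -0.42]
-1 42 10 (0.435, 0.34, 0.075) [0.387 0.332 0.129] [-0.43  0.58 -0.79  2.37  1.82  0.96 -0.94]
-1 42 10 (0.491, 0.336, 0.072) [0.443 0.328 0.126] [-0.31  0.62 -0.79  2.3   1.89  0.92 -0.84]
-1 42 10 (0.491, 0.336, 0.03) [0.443 0.328 0.084] [-0.31  0.74 -0.79  2.3   1.99  1.   -0.91]
```

```bash
python3 - <<'E'
from h import *
env.grip(0.0)
env.goto_joints([-0.94,.13,-.18,2.31,1.27,.62,-.42])
for w,v in(((.435,.34,.20),.15),((.435,.34,.075),.15)):
    p,q=ptcp(*w,-1); env.movel(p,v,rot=q)
s=env.get_state(); print(np.round(s["qpos"],2),s["time"],s["opening"],np.round(s["tcp_pos"]-p,4))
for n in("scene","top"):
    im,d=camera(n); cv2.imwrite(f"pics/{n}4.png",im); np.save(f"pics/{n}4.npy",cloud(n,d))
im=cv2.imread("pics/scene4.png"); im2=cv2.imread("pics/top4.png")
cv2.imwrite("pics/v4.png",np.hstack([cv2.resize(im[120:320,370:520],(400,533)),cv2.resize(im2[120:280,140:260],(400,533))]))
E
```

```text
[-1.05  0.52 -0.18  2.32  1.58  0.82 -1.13] 25.4917 0.0002830182864433251 [ 0.0005 -0.0001  0.0009]
```

View pics/v4.png

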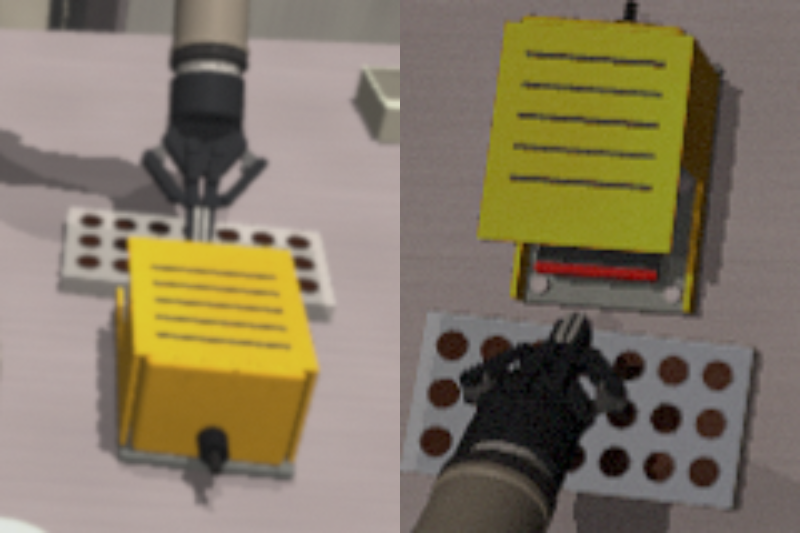

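The fingers are closed with their tips at crop (572,320), ahead of the red pedal edge, which is centred at (597,270). Nothing is touched. I shift about 7 mm toward the pedal's centre line, go in and press.

```bash
python3 - <<'E'
from h import *
g=lambda:env.get_state()
p,q=ptcp(.491,.329,.072,-1); h=env.movel(p,.08,stop_force=6); s=g(); print("in",h,np.round(s["tcp_pos"]-p,4),np.round(s["force"],1))
f0=np.array(s["force"]); tz=s["tcp_pos"][2]
p2,_=ptcp(.491,.329,.018,-1)
h=env.movel(p2,.025,stop_force=18); s=g(); print("press",h,"dz",s["tcp_pos"][2]-tz,"tipz",s["tcp_pos"][2]-p2[2]+.018,np.round(s["force"]-f0,1),s["time"])
env.dwell(.3); s=g(); print(np.round(s["force"]-f0,1))
d=camera("top")
cv2.imwrite("pics/top5.png",d[0]); im=camera("scene")[0]; cv2.imwrite("pics/scene5.png",im)
env.dwell(.3); s=g(); print(np.round(s["force"]-f0,1),s["time"])
E
```

```text
in False [-0.0003  0.0001 -0.0002] [-0.3 -0.5  0.4]
press True dz -0.04090483653344623 tipz 0.030933722647585715 [-6.5 -1.3 13.3] 27.975
[-5.1 -1.2 11. ]
[-5.3 -1.  11.5] 28.675
```

```bash
python3 - <<'E'
from h import *
g=lambda:env.get_state()
s=g(); t=np.array(s["tcp_pos"]); z0=t[2]
h=env.movel(t-[0,0,.006],.01,stop_force=9); s=g(); print(h,s["tcp_pos"][2]-z0,np.round(s["force"],1))
for _ in range(3):
    env.dwell(.5); s=g(); print(np.round(s["force"],1),s["tcp_pos"][2]-z0,s["time"])
P=cloud("scene",camera("scene")[1]); im=camera("scene")[0]
cv2.imwrite("pics/scene6.png",im)
E
```

```text
True -9.689090148067014e-05 [-4.8 -1.3 11.1]
[-5.4 -0.8 10.6] -5.644363086419746e-05 29.45
[-6.4  0.1 10.1] -4.397056603547278e-05 29.95
[-5.7 -1.3 10.3] -5.3430154856634604e-05 30.45
```

The force jumped within 0.1 mm, so the pedal is on its hard stop. I firm up the hold in small steps.

```bash
python3 - <<'E'
from h import *
g=lambda:env.get_state()
z0=g()["tcp_pos"][2]; print(z0-(ptcp(.491,.329,.0,-1)[0][2]))
t=np.array(g()["tcp_pos"])
for i in range(1,6):
    env.movel(t-[0,0,.0004*i],.01); s=g(); F=np.linalg.norm(s["force"]); print(i,np.round(s["force"],1),(s["tcp_pos"][2]-z0)*1e3,s["time"])
    if F>17: break
env.dwell(1.3); s=g(); print(np.round(s["force"],1),(s["tcp_pos"][2]-z0)*1e3,s["time"])
im=camera("scene")[0]; im2=camera("top")[0]
cv2.imwrite("pics/v7.png",np.hstack([cv2.resize(im[150:310,370:520],(400,427)),cv2.resize(im2[120:280,140:260],(400,427))]))
E
```

```text
0.031010720411799364
1 [-5.3 -0.9 10.6] 0.02306628493554952 30.8
2 [-6.6 -1.8 12.4] -0.12247505638057765 31.05
3 [-7.4 -0.9 14.5] -0.30074044749967 31.3
4 [-9.2 -2.5 17.4] -0.43403711470278716 31.55
[-10.2  -2.7  17.2] -0.42172509011827175 32.85
```

View pics/v7.png

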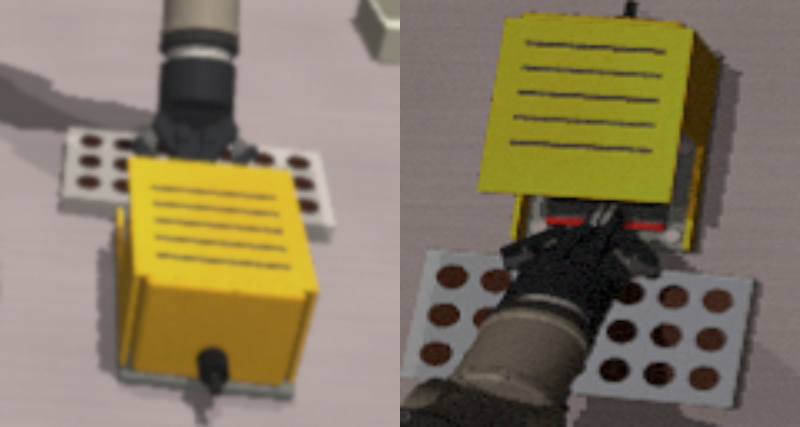

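The fingertips press the pedal between the red edge and the roof, crop (600,215), at a steady 20 N on the hard stop. They have held for over a second. I release and retreat.

```bash
python3 - <<'E'
from h import *
env.movel(ptcp(.491,.329,.072,-1)[0],.05)
env.movel(ptcp(.435,.34,.075,-1)[0],.1)
env.movel(ptcp(.435,.34,.20,-1)[0],.15)
env.dwell(.5)
m=np.ones((400,640),bool)
im=camera("scene")[0]
for n in("scene","top"): held(cloud(n,camera(n)[1]),.202,0,m)
im,d=camera("top"); T=cloud("top",d)
from m import rect,box
b=lambda P,lo,hi:(P[...,2]>lo)&(P[...,2]<hi)
rect(T,b(T,.045,.062)&box(165,240,180,220),"pedal"); rect(T,b(T,.046,.066)&box(395,495,165,250),"carton"); rect(T,b(T,.015,.035)&box(130,250,205,280),"mould")
print(env.get_state()["time"],np.round(env.get_state()["force"],1))
im2=camera("scene")[0]; cv2.imwrite("pics/v8.png",np.hstack([im2[100:320,100:500],im[60:280,130:530]]))
E
```

```text
slope -0.012069116062443963 z 0.00028641434017190326 far end u-65mm 3.493277766730614 n 597
yaw err -0.03230783556584198 v -0.0009617528761724174
slope 1.1661065559635151e-05 z 0.0016744441693433143 far end u-65mm -2.934628889323882 n 601
yaw err -0.10127947102542058 v -0.0019431846242714476
pedal [180, 194, 39, 11, 332] c [485.5 335.7] size [100.9  24.8] ang 86.12 z 53.7
carton [403, 184, 20, 48, 907] c [ 469.4 -250.8] size [130.1  52.2] ang 0.95 z 57.7
mould [219, 205, 10, 10, 52] c [460.9 274.3] size [26.1 24.9] ang 89.42 z 20.5
mould [147, 214, 20, 8, 85] c [440.  459.3] size [19.  53.9] ang 10.63 z 25.1
mould [171, 217, 76, 56, 2942] c [362.7 309.4] size [189.6 135.2] ang 84.2 z 25.5
36.3583 [-0.4  0.2 -0.8]
```

View pics/v8.png

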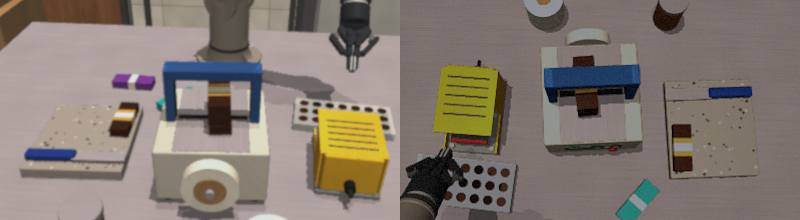

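The stack of three stands in the arch, the pedal is back up, the last carton is where it was, and the arm is clear of everything.

```bash
python3 -c "
from h import *
print(job.job_done())"
```

```text
the job is handed in; nothing more can be done
None
```

The job is handed in; no verdict came back. Two slab cartons are stacked squarely on the first in the arch, the pedal was held at its stop for over a second and is back up, and the last carton stayed where it was on the slab.

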